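# Close the storage tin and put it in its bay

### The job

The two covers of the grey storage tin are only part way on: press both straight down until they are fully home. Then slide the closed tin along the table, without lifting or tipping it, into the low aluminium guide bay until its end lies flat against the stop at the back of the bay. Leave the small round tin and the black collet holder where they are.

Things in the scene. Friction and masses are not known exactly. Their poses are not given: they have to be found in the camera images.
- tin_box: loose rectangular grey metal storage tin, 105 mm (its x) by 150 mm (its y), with covers about 0.8 kg; closed by two covers side by side along its length; body walls 40 mm high, 56 mm over a cover's flat top when it is home, up to 68 mm when it is not; too wide to grasp. Origin: centre of the underside; z up; its y runs along the length, toward the bay to within about 0.35 rad
- cover_right (a joint): how far the cover on the tin's -y (right-hand) half has been pushed down, m: 0 = stands 12 mm proud (a bright neck shows in the gap below its skirt), 0.012 = fully home. It stays where it is pushed; moving it takes about 8 N
- cover_left (a joint): the same for the cover on the tin's +y (left-hand) half
- pad_right (a point): top centre of the raised round press pad (40 mm across, 2 mm high) in the middle of the right-hand cover, 38 mm from the tin's centre toward its -y end; moves with the cover; 58 mm above the table when home
- pad_left (a point): the same pad on the left-hand cover, toward the tin's +y end
- bay: aluminium guide bay screwed to the table, 30 mm high, open toward its -y: a stop wall with two cheeks 125 mm apart inside, 80 mm long, with flared lips in front reaching 26 mm further out. Origin: on the table under the middle of the stop's inner face; its y points into the stop
- bay_home (a point): point on the table 75 mm in front of the stop's inner face, midway between the cheeks: the centre of the tin's underside belongs here, the tin's y along the bay's y
- lube_tin: bystander: small round white tin, 60 mm across, 19 mm high; origin centre of underside
- holder: bystander: black collet holder standing upright, 32 x 42 mm, 68 mm high; origin centre of underside
There are look-alikes about, which are no part of the job. Of the things like the bay, leave any that is turquoise; of the rest the larger one is meant.

How it is judged:
On the way, in this order (a step that is already met when the one before it is completed fails the run):
1. both covers are fully home (within 2 mm) (value of joint each of cover_right, cover_left above 0.01 m), for 0.2 s.
2. the tin is in the bay, against the stop (y of tin_box in the frame of bay_home above -0.007 m and angle between the y axis of tin_box and the y axis of bay, either way round below 0.08 rad and horizontal distance between tin_box and bay_home below 0.018 m), for 0.2 s.
At the end, for the whole second after the job is handed in: both covers are home (within 2 mm) and the tin rests on the table between the cheeks of the bay, its end within 7 mm of the stop and square to it within 0.08 rad, its centre within 18 mm of bay_home (all of step 1 and all of step 2 and height (world z) of tin_box below 0.005 m and angle between tin_box's own z axis and vertical below 0.05 rad and linear speed of tin_box below 0.01 m/s); the robot touches nothing.
It fails at once if the tin is lifted or tipped (15 mm or 0.2 rad) (height (world z) of tin_box above 0.015 m or angle between tin_box's own z axis and vertical above 0.2 rad).
It fails at once if the round tin or the collet holder is moved more than 25 mm (distance of any of lube_tin, holder from where it was at the start of the episode above 0.025 m).
It also fails if it takes over 58 s, if anything falls off the work surface, if the arm or the gripper's body presses on something with over 40 N, if the wrist force passes 120 N, or if a joint passes its speed limit or range.

### The arm

A 6-joint arm with a two-finger parallel gripper is mounted at the origin on a cart in front of the work surface, level with it; the furniture and walls round the work are solid. World frame = base frame: x ahead of the robot, y to its left, z up, the work surface at z = 0. Lengths are in m, angles in rad, forces in N, time in s.
With the tool pointing down it reaches from about 0.35 to 0.975 m from the base axis. Payload 4.9 kg.
Tool frame: the origin (TCP) lies at the very end of the fingers, on their centre line; the grasp point (between the pads) lies 19 mm behind it; z points along the fingers, y is the line along which they close (so a half turn about z gives the same grasp; the last joint's range is limited). The gripper opens to 85 mm and grips with 20 to 120 N. Pads are 22 mm wide; open, the fingers measure 114 mm over their backs; the gripper's body (76 mm by 85 mm) begins 54 mm behind the grasp point. The pads swing forward as they close: fully open they stand 13 mm farther back than shut.
Start: joints at [-1.437, 0.053, 1.613, -0, 1.476, -0.119], TCP at [0.156, -0.605, 0.206] pointing down, gripper open.
Joint ranges: [-3.01, 3.01], [-1.01, 2.22], [0.06, 2.58], [-1.02, 4.17], [0.09, 2.62], [-3.14, 3.14]. Speed limits (rad/s): [2.57, 2.57, 3.14, 3.14, 3.14, 3.14].

### API

Orientations are given as a unit quaternion [w, x, y, z].
In Python, from plant import manip gives the robot as it stands.
- The arm moves only by the tool send_rows, never from a script. Its argument "increments" is a list of rows, each an object of numbers: "claw": the closure, from -1 (fully open) to 1 (shut); "dx", "dy", "dz": the shift along the tool's x, y, z in units of 0.5 m (1.0 is 0.5 m); "yaw": the turn about the tool's z in units of 1.5 rad (1.0 is 1.5 rad). A call has 1 to 20 rows; each row is the pose to reach, as a shift and turn from the pose commanded when the call began, along the tool's axes at that moment; what a row does not reach only later rows make up. A row lasts 1/8 s, in which the tool goes at most 62.5 mm and 10.7 degrees, less where a joint would pass 70% of its speed; a pose out of reach is approached as far as the arm can. A call with a number of a shift or a turn outside -1 to 1 is refused whole. A call with a gripper value outside its range is refused whole. The fingers move at their own pace and stop on an object; the grip force is fixed at half the most. Time passes only in rows, so rows that repeat a pose let the fingers close. It gives the time, the measured TCP pose, the force, the opening and the grip force at its end, in the units of the state.
- manip.state(): the state, without advancing time (a new reading comes with each control period).
- manip.grab_frame(name): name is "scene" or "side" or "wrist"; returns the picture (420x560x3 uint8, red, green, blue); there is no depth.
- manip.camera_params(name): a dict with "camera_matrix" (3x3 intrinsics, pixels), "k1" (the pictures are not rectified: a ray, as slopes to the right and down, at radius r is drawn at 1 + k1 r^2 times it, then the intrinsics apply), "extrinsics" (4x4, takes a point from world to camera coordinates); the wrist camera has in their place "tool_from_camera" (4x4, takes a point from camera to tool coordinates, whose origin is the TCP and whose axes are the flange's). Camera axes: x right, y down, z forward; pixel columns grow to the right and rows downward; lengths in m; the calibration is good to about 2 mm. A picture is of the moment at which its call begins: read the wrist's pose just before it. camera_params takes no time and is no camera call.
- manip.job_done(): hands the job in; it is judged then, once.
The state is a dict: "time": time; "joint_pos": joint angles; "joint_vel": joint speeds; "joint_efforts": joint torques, N m; "tool_pos": TCP position; "tool_rot": TCP orientation; "contact_force": force on the tool from outside, world axes, zero at the start; "ft_torque": the same for the moment, N m; "gripper_width": opening from 0.0 (shut) to 1.0 (fully open); "grasp_force": force on a finger pad.
Only numpy, scipy, OpenCV 4.12 (cv2) and the standard library are available. Lean on these libraries where they do the work, as an engineer would, in place of code of your own. Each camera call takes 0.05 s, during which the arm holds its last target. There are 200 camera calls.

## Working session

There is one attempt and no reset: what is moved stays moved. The work goes in short steps, Python scripts to look and compute and a tool call to move; the robot and the scene stay as the last step left them, time stands still between calls to the robot, and variables do not carry over. Pictures are saved under pics/ and viewed, at most 10 in all, crops included, and the job is handed in when it is done.

Besides the shell and the picture viewer there is one more tool, called by a JSON object that holds its "method" and its "body". send_rows: Moves the arm, as the interface text tells. Shifts and turns lie within -1 to 1; 1 stands for 0.5 m of shift or 1.5 rad of turn. Its arguments: {"type":"object","properties":{"increments":{"type":"array","items":{"type":"object","properties":{"claw":{"type":"number"},"dx":{"type":"number"},"dy":{"type":"number"},"dz":{"type":"number"},"yaw":{"type":"number"}}}}},"required":["increments"]}

```bash
mkdir -p pics
python3 - <<'E'
from plant import manip
import cv2,numpy as np
for n in ("scene","side"):
    cv2.imwrite(f"pics/{n}0.png",manip.grab_frame(n)[:,:,::-1])
    p=manip.camera_params(n); print(n,np.round(p["camera_matrix"],1).tolist(),p["k1"],np.round(p["extrinsics"],3).tolist())
print(manip.camera_params("wrist"))
print(manip.state())
E
```

```text
scene [[513.1, 0.0, 269.3], [0.0, 513.1, 213.9], [0.0, 0.0, 1.0]] -0.07937390504297791 [[-0.781, -0.624, -0.024, 0.636], [-0.33, 0.445, -0.832, 0.091], [0.53, -0.642, -0.554, 1.52], [0.0, 0.0, 0.0, 1.0]]
side [[432.5, 0.0, 273.3], [0.0, 432.5, 204.7], [0.0, 0.0, 1.0]] 0.02517185063163488 [[-0.888, -0.46, -0.003, 0.626], [-0.191, 0.373, -0.908, 0.028], [0.419, -0.806, -0.419, 1.243], [0.0, 0.0, 0.0, 1.0]]
{'camera_matrix': array([[331.61105878,   0.        , 279.68513726],
       [  0.        , 331.61105878, 207.62434011],
       [  0.        ,   0.        ,   1.        ]]), 'k1': -0.04923740419959864, 'tool_from_camera': array([[ 6.42154830e-04, -9.48824717e-01, -3.15802541e-01,
         8.02581864e-02],
       [ 9.99999793e-01,  5.94924906e-04,  2.45961422e-04,
         4.36598729e-04],
       [-4.54954795e-05, -3.15802633e-01,  9.48824902e-01,
        -1.68663838e-01],
       [ 0.00000000e+00,  0.00000000e+00,  0.00000000e+00,
         1.00000000e+00]])}
{'time': 0.1, 'joint_pos': array([-1.43699820e+00,  5.33242937e-02,  1.61413003e+00, -1.05117758e-05,
        1.47598506e+00, -1.19030462e-01]), 'joint_vel': array([ 0.00013898, -0.00145396, -0.00449745, -0.00131684, -0.00017156,
        0.0008338 ]), 'joint_efforts': array([ 4.42823557e-05, -3.94906390e+01, -3.71362317e+01, -1.58097469e-04,
        3.89080480e-03, -4.25953161e-06]), 'tool_pos': array([ 0.15623858, -0.60454132,  0.20438118]), 'tool_rot': array([-9.23299797e-04,  9.92019862e-01,  1.26078314e-01, -1.20495793e-05]), 'contact_force': array([ 0.08149814, -0.69408713, -0.17373189]), 'ft_torque': array([ 0.03691875, -0.01071885, -0.01029537]), 'grasp_force': 0.0, 'gripper_width': 0.9957689557483136}
```

View pics/scene0.png

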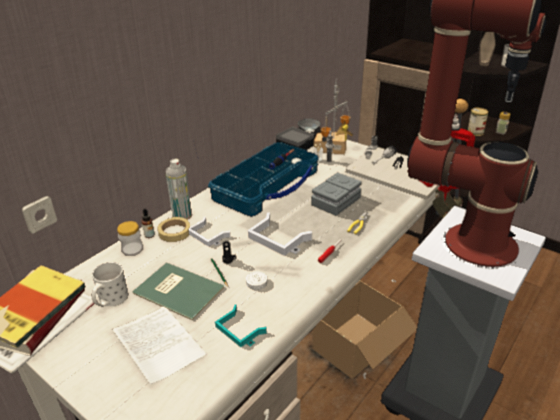

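View pics/side0.png

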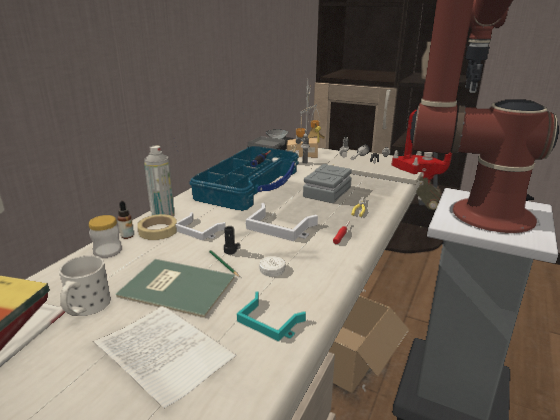

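The scene view shows the grey tin at about (337,192), the large aluminium bay at (280,234), a smaller look-alike at (210,232) and a turquoise one at (240,325). The holder stands at (228,252) and the round tin at (256,281). The side view shows the same things. I'll enlarge both.

```bash
cat > h.py <<'E'
import cv2,numpy as np
from plant import manip
def ray(name,uv,T=None):
    p=manip.camera_params(name); K=np.array(p["camera_matrix"]); k=p["k1"]
    n=cv2.undistortPoints(np.array(uv,float).reshape(-1,1,2),K,np.array([k,0,0,0.]))[:,0]
    W=np.linalg.inv(p["extrinsics"]) if T is None else T@p["tool_from_camera"]
    d=np.c_[n,np.ones(len(n))]@W[:3,:3].T
    return W[:3,3],d
def at(name,uv,z,T=None):
    c,d=ray(name,uv,T); s=(np.broadcast_to(z,len(d))-c[2])/d[:,2]
    return c+d*s[:,None]
def crop(img,x,y,w,h,s,fn):
    c=cv2.resize(img[y:y+h,x:x+w],None,fx=s,fy=s,interpolation=cv2.INTER_CUBIC)
    for i in range(0,w,10):cv2.putText(c,str(x+i),(i*s,8),0,.3,(0,0,255),1);cv2.line(c,(i*s,10),(i*s,16),(0,0,255))
    for i in range(0,h,10):cv2.putText(c,str(y+i),(0,i*s+4),0,.3,(0,0,255),1)
    cv2.imwrite(fn,c)
E
python3 - <<'E'
import cv2
from h import *
crop(cv2.imread("pics/scene0.png"),240,165,130,95,6,"pics/c1.png")
for n,uv in(("scene",[[323,207],[228,261],[256,283],[265,248],[300,240],[240,340]]),("side",[[325,195],[230,251],[272,268],[285,232]])):print(np.round(at(n,uv,0),3))
E
```

```text
[[0.495 0.111 0.   ]
 [0.556 0.514 0.   ]
 [0.43  0.539 0.   ]
 [0.509 0.402 0.   ]
 [0.449 0.307 0.   ]
 [0.328 0.721 0.   ]]
[[0.475 0.086 0.   ]
 [0.558 0.515 0.   ]
 [0.431 0.535 0.   ]
 [0.48  0.366 0.   ]]
```

View pics/c1.png

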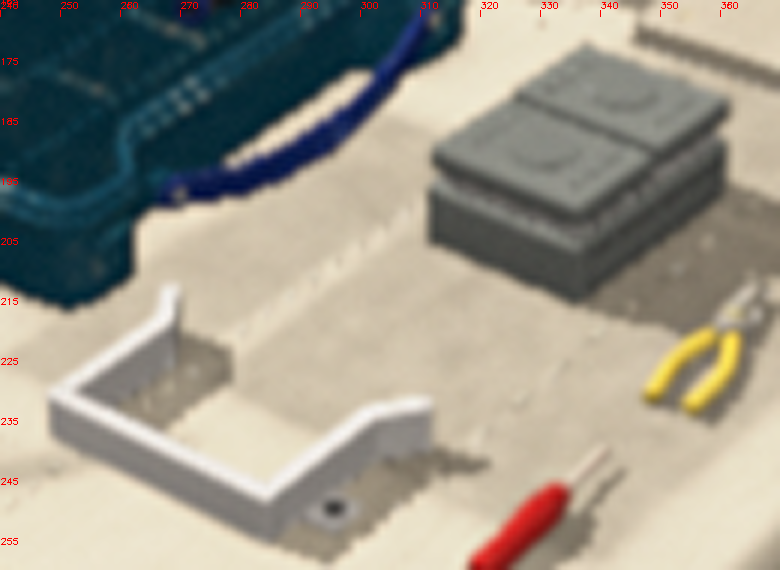

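The crop shows both covers proud. The cover corners are at (312,191), (336,200), (361,182) and (337.5,172.5). The bay stop's top corners are at (248,231) and (285,247), and the lip ends at (269,213) and (312,232).

Run:
```python
from h import *
t=at("scene",[[312.2,190.8],[336.3,200.3],[361.3,181.7],[337.5,172.5]],.068);print(np.round(t,3),t.mean(0),np.linalg.norm(np.diff(t,axis=0),axis=1))
print(np.round(at("scene",[[311.7,205.3],[336.2,215.3]],0),3))
b=at("scene",[[248.3,230.8],[285,247],[311.7,231.7],[269.2,213],[302,234],[268,218.5]],.03);print(np.round(b,3))
for a,c in((0,1),(1,2),(0,3),(2,3)):print(np.linalg.norm(b[a]-b[c]))
print(np.round(at("scene",[[248.7,237.8],[286.3,255.5]],0),3))
crop(cv2.imread("pics/side0.png"),235,155,130,95,6,"pics/c2.png")
```

```text
[[ 0.521  0.14   0.068]
 [ 0.427  0.143  0.068]
 [ 0.422 -0.006  0.068]
 [ 0.52  -0.012  0.068]] [0.47264958 0.06628461 0.068     ] [0.09414119 0.14860391 0.09795959]
[[0.532 0.125 0.   ]
 [0.433 0.127 0.   ]]
[[0.578 0.396 0.03 ]
 [0.441 0.393 0.03 ]
 [0.422 0.285 0.03 ]
 [0.588 0.281 0.03 ]
 [0.438 0.312 0.03 ]
 [0.572 0.308 0.03 ]]
0.1379433071553573
0.11011672860629844
0.11456938464706323
0.1665844340143975
[[0.582 0.392 0.   ]
 [0.437 0.393 0.   ]]
```

{"method": "send_rows", "body": {"increments": [{"dx": 0.772, "dy": -0.637, "dz": -0.15, "yaw": -0.879, "claw": 1}, {"dx": 0.772, "dy": -0.637, "dz": -0.15, "yaw": -0.879, "claw": 1}, {"dx": 0.772, "dy": -0.637, "dz": -0.15, "yaw": -0.879, "claw": 1}, {"dx": 0.772, "dy": -0.637, "dz": -0.15, "yaw": -0.879, "claw": 1}, {"dx": 0.772, "dy": -0.637, "dz": -0.15, "yaw": -0.879, "claw": 1}, {"dx": 0.772, "dy": -0.637, "dz": -0.15, "yaw": -0.879, "claw": 1}, {"dx": 0.772, "dy": -0.637, "dz": -0.15, "yaw": -0.879, "claw": 1}, {"dx": 0.772, "dy": -0.637, "dz": -0.15, "yaw": -0.879, "claw": 1}, {"dx": 0.772, "dy": -0.637, "dz": -0.15, "yaw": -0.879, "claw": 1}, {"dx": 0.772, "dy": -0.637, "dz": -0.15, "yaw": -0.879, "claw": 1}]}}

```text
time: 1.35
tool_pos: [0.4502, -0.2001, 0.28]
tool_rot: [-0.0, 0.707, 0.708, -0.0]
contact_force: [0.0, 0.3, 0.7]
gripper_width: -0.002
grasp_force: 0.0
```

{"method": "send_rows", "body": {"increments": [{"dx": 0.92, "dy": 0.1, "claw": 1}, {"dx": 0.92, "dy": 0.1, "claw": 1}, {"dx": 0.92, "dy": 0.1, "claw": 1}, {"dx": 0.92, "dy": 0.1, "claw": 1}, {"dx": 0.92, "dy": 0.1, "claw": 1}, {"dx": 0.92, "dy": 0.1, "claw": 1}, {"dx": 0.92, "dy": 0.1, "claw": 1}, {"dx": 0.92, "dy": 0.1, "claw": 1}, {"dx": 0.92, "dy": 0.1, "claw": 1}, {"dx": 0.92, "dy": 0.1, "claw": 1}]}}

```text
invalid input
```

```bash
cat >> h.py <<'E'
from scipy.spatial.transform import Rotation as R
def toolT():
    s=manip.state(); T=np.eye(4); q=np.array(s["tool_rot"]); T[:3,:3]=R.from_quat(np.r_[q[1:],q[0]]).as_matrix(); T[:3,3]=s["tool_pos"]; return T
def wshot(tag):
    T=toolT(); im=manip.grab_frame("wrist")[:,:,::-1].copy(); cv2.imwrite(f"pics/{tag}.png",im); np.save(f"pics/{tag}.npy",T); return im,T
E
python3 - <<'E'
from h import *
im,T=wshot("w1"); print(np.round(T,4)); cv2.imwrite("pics/w1b.png",cv2.resize(im,None,fx=10/7,fy=10/7,interpolation=cv2.INTER_CUBIC))
E
```

```text
[[-0.0014  1.     -0.001   0.4502]
 [ 1.      0.0014 -0.     -0.2001]
 [-0.     -0.001  -1.      0.28  ]
 [ 0.      0.      0.      1.    ]]
```

View pics/w1b.png

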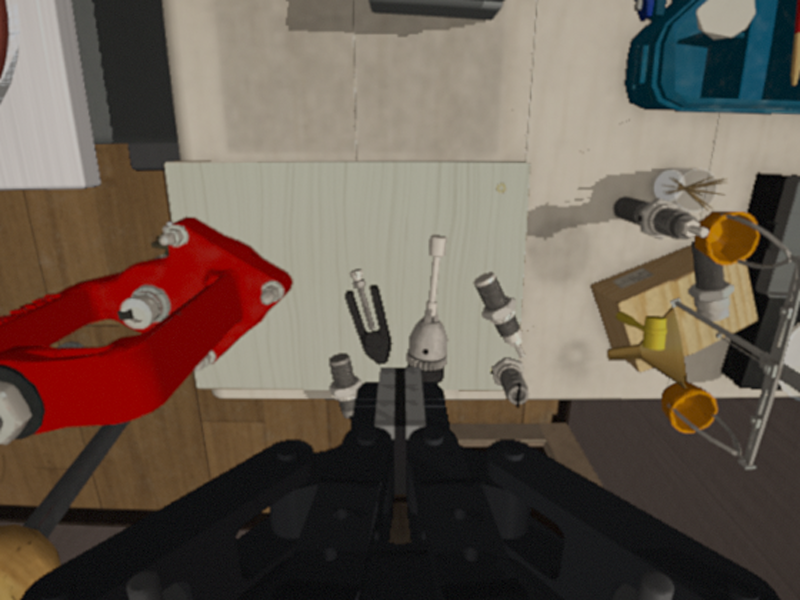

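The move was refused, probably because a script was running alongside it. The wrist picture still shows the y≈-0.2 area, with only the tin's dark end at the top, around (437,5). I'll send the move again by itself.

{"method": "send_rows", "body": {"increments": [{"dx": 0.92, "dy": 0.1, "claw": 1}, {"dx": 0.92, "dy": 0.1, "claw": 1}, {"dx": 0.92, "dy": 0.1, "claw": 1}, {"dx": 0.92, "dy": 0.1, "claw": 1}, {"dx": 0.92, "dy": 0.1, "claw": 1}, {"dx": 0.92, "dy": 0.1, "claw": 1}, {"dx": 0.92, "dy": 0.1, "claw": 1}, {"dx": 0.92, "dy": 0.1, "claw": 1}, {"dx": 0.92, "dy": 0.1, "claw": 1}, {"dx": 0.92, "dy": 0.1, "claw": 1}]}}

```text
invalid input
```

{"method": "send_rows", "body": {"increments": [{"dx": 0.92, "dy": 0.1, "dz": 0, "yaw": 0, "claw": 1}, {"dx": 0.92, "dy": 0.1, "dz": 0, "yaw": 0, "claw": 1}, {"dx": 0.92, "dy": 0.1, "dz": 0, "yaw": 0, "claw": 1}, {"dx": 0.92, "dy": 0.1, "dz": 0, "yaw": 0, "claw": 1}, {"dx": 0.92, "dy": 0.1, "dz": 0, "yaw": 0, "claw": 1}, {"dx": 0.92, "dy": 0.1, "dz": 0, "yaw": 0, "claw": 1}, {"dx": 0.92, "dy": 0.1, "dz": 0, "yaw": 0, "claw": 1}, {"dx": 0.92, "dy": 0.1, "dz": 0, "yaw": 0, "claw": 1}, {"dx": 0.92, "dy": 0.1, "dz": 0, "yaw": 0, "claw": 1}, {"dx": 0.92, "dy": 0.1, "dz": 0, "yaw": 0, "claw": 1}]}}

```text
time: 2.65
tool_pos: [0.5006, 0.2579, 0.28]
tool_rot: [0.0, 0.708, 0.706, -0.001]
contact_force: [0.1, -0.6, -0.2]
gripper_width: -0.003
grasp_force: 0.0
```

Run:
```python
from h import *
im,T=wshot("w2"); print(np.round(T,4)); cv2.imwrite("pics/w2b.png",cv2.resize(im,None,fx=10/7,fy=10/7,interpolation=cv2.INTER_CUBIC))
```

```text
[[ 2.000e-03  1.000e+00 -7.000e-04  5.006e-01]
 [ 1.000e+00 -2.000e-03 -9.000e-04  2.579e-01]
 [-9.000e-04 -7.000e-04 -1.000e+00  2.800e-01]
 [ 0.000e+00  0.000e+00  0.000e+00  1.000e+00]]
```

View pics/w2b.png

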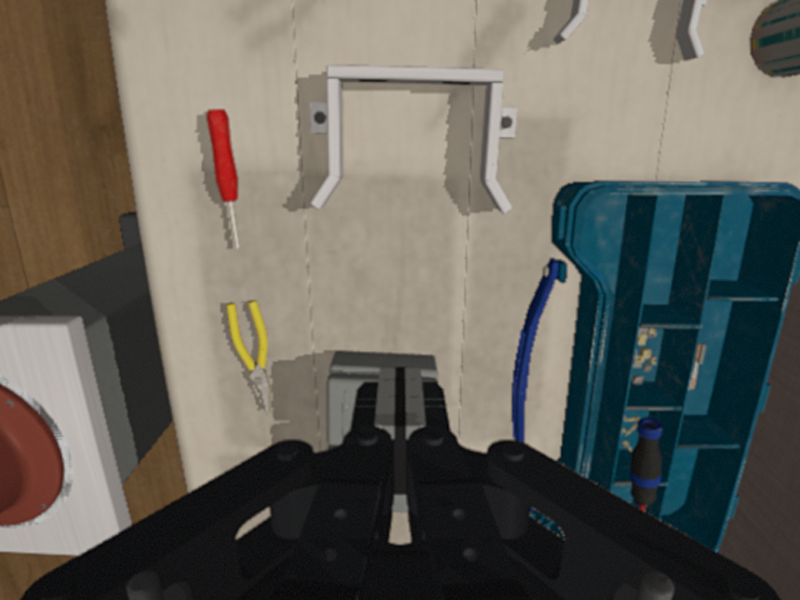

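The bay's stop top runs from (327,67) to (503,69), with its inner edge at row 80. The cheeks' inner faces are at columns 341 and 488. The tin's bay-side end runs from (331,352) to (436,355), and the fingers hide the rest.

Run:
```python
from h import *
T=np.load("pics/w2.npy")
f=lambda uv,z:np.round(at("wrist",np.array(uv)*.7,z,T),4)
print(f([[327,67],[503,69],[342,79.5],[488,81],[341,177],[486,178],[342,100],[489,100],[318,207],[507,211]],.03))
print(f([[332,353],[436,355]],0));print(f([[330,373],[438,375]],.066))
```

```text
[[0.4408 0.3954 0.03  ]
 [0.5837 0.3939 0.03  ]
 [0.4527 0.3858 0.03  ]
 [0.5719 0.3847 0.03  ]
 [0.4491 0.3078 0.03  ]
 [0.5742 0.3069 0.03  ]
 [0.4521 0.3701 0.03  ]
 [0.5735 0.37   0.03  ]
 [0.4278 0.2821 0.03  ]
 [0.5942 0.2785 0.03  ]]
[[0.4289 0.1272 0.    ]
 [0.5372 0.1249 0.    ]]
[[0.4367 0.1384 0.066 ]
 [0.5341 0.1364 0.066 ]]
```

{"method": "send_rows", "body": {"increments": [{"dx": -0.336, "dy": -0.04, "dz": 0, "yaw": 0, "claw": 1}, {"dx": -0.336, "dy": -0.04, "dz": 0, "yaw": 0, "claw": 1}, {"dx": -0.336, "dy": -0.04, "dz": 0, "yaw": 0, "claw": 1}, {"dx": -0.336, "dy": -0.04, "dz": 0, "yaw": 0, "claw": 1}, {"dx": -0.336, "dy": -0.04, "dz": 0, "yaw": 0, "claw": 1}]}}

```text
time: 3.32
tool_pos: [0.4802, 0.0911, 0.2807]
tool_rot: [0.0, 0.708, 0.707, 0.0]
contact_force: [0.6, 0.1, -0.6]
gripper_width: -0.004
grasp_force: 0.0
```

Run:
```python
from h import *
im,T=wshot("w3"); print(np.round(T,4)); crop(im,190,50,180,145,4,"pics/w3b.png")
```

```text
[[ 1.500e-03  1.000e+00  6.000e-04  4.802e-01]
 [ 1.000e+00 -1.500e-03  4.000e-04  9.110e-02]
 [ 4.000e-04  6.000e-04 -1.000e+00  2.807e-01]
 [ 0.000e+00  0.000e+00  0.000e+00  1.000e+00]]
```

View pics/w3b.png

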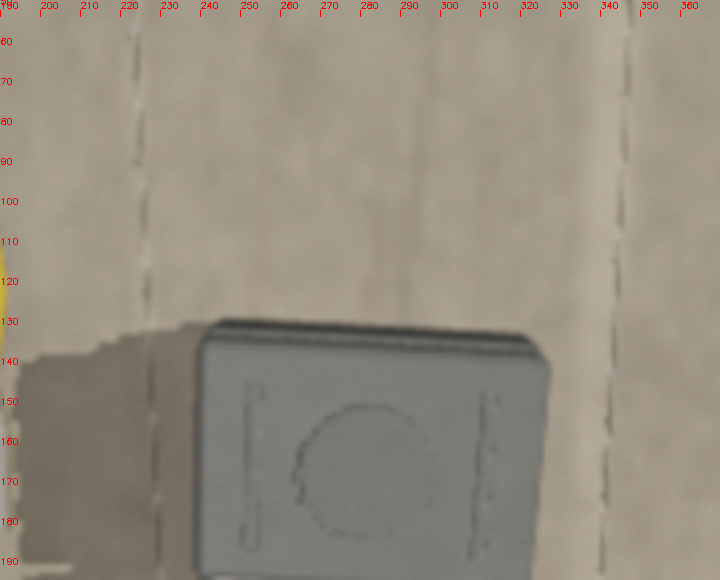

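The left cover's pad is a circle centred near pixel (281,168). The bay-side cover edge runs from (240.5,135) to (327,140), and the seam is near row 194. The tin is turned slightly clockwise.

Run:
```python
from h import *
T=np.load("pics/w3.npy")
f=lambda uv,z:np.round(at("wrist",np.array(uv),z,T),4)
print(f([[281.3,168],[263.5,168],[281,150.8],[281,185]],.07))
print(f([[240.5,137],[327.2,141.5],[239,193],[323,195],[245,134],[322,138]],.068))
print(f([[245,130],[320,133.5]],.0))
```

```text
[[0.4813 0.094  0.07  ]
 [0.4607 0.094  0.07  ]
 [0.481  0.114  0.07  ]
 [0.481  0.0737 0.07  ]]
[[0.435  0.1294 0.068 ]
 [0.5336 0.1243 0.068 ]
 [0.4308 0.0634 0.068 ]
 [0.5313 0.0608 0.068 ]
 [0.4402 0.1327 0.068 ]
 [0.5276 0.1282 0.068 ]]
[[0.4334 0.1311 0.    ]
 [0.5332 0.1265 0.    ]]
```

{"method": "send_rows", "body": {"increments": [{"dx": 0.006, "dy": 0.002, "dz": 0.38, "yaw": 0, "claw": 1}, {"dx": 0.006, "dy": 0.002, "dz": 0.38, "yaw": 0, "claw": 1}, {"dx": 0.006, "dy": 0.002, "dz": 0.38, "yaw": 0, "claw": 1}, {"dx": 0.006, "dy": 0.002, "dz": 0.38, "yaw": 0, "claw": 1}, {"dx": 0.006, "dy": 0.002, "dz": 0.4, "yaw": 0, "claw": 1}, {"dx": 0.006, "dy": 0.002, "dz": 0.41, "yaw": 0, "claw": 1}, {"dx": 0.006, "dy": 0.002, "dz": 0.42, "yaw": 0, "claw": 1}, {"dx": 0.006, "dy": 0.002, "dz": 0.425, "yaw": 0, "claw": 1}, {"dx": 0.006, "dy": 0.002, "dz": 0.43, "yaw": 0, "claw": 1}, {"dx": 0.006, "dy": 0.002, "dz": 0.435, "yaw": 0, "claw": 1}, {"dx": 0.006, "dy": 0.002, "dz": 0.44, "yaw": 0, "claw": 1}, {"dx": 0.006, "dy": 0.002, "dz": 0.445, "yaw": 0, "claw": 1}, {"dx": 0.006, "dy": 0.002, "dz": 0.445, "yaw": 0, "claw": 1}]}}

```text
time: 5.0
tool_pos: [0.481, 0.0948, 0.0577]
tool_rot: [-0.0, 0.707, 0.707, -0.0]
contact_force: [0.9, 0.0, 0.2]
gripper_width: -0.0
grasp_force: 0.0
```

{"method": "send_rows", "body": {"increments": [{"dx": 0, "dy": 0, "dz": 0.002, "yaw": 0, "claw": 1}, {"dx": 0, "dy": 0, "dz": 0.004, "yaw": 0, "claw": 1}, {"dx": 0, "dy": 0, "dz": 0.004, "yaw": 0, "claw": 1}]}}

```text
time: 5.38
tool_pos: [0.4812, 0.0948, 0.0559]
tool_rot: [-0.0, 0.707, 0.707, -0.0]
contact_force: [-0.1, -0.1, -0.4]
gripper_width: 0.0
grasp_force: 0.0
```

Run:
```python
from h import *
im,T=wshot("w4"); s=manip.grab_frame("side")[:,:,::-1].copy()
crop(im,130,60,300,260,2,"pics/a.png"); crop(s,270,130,100,85,6,"pics/b.png")
a=cv2.imread("pics/a.png");b=cv2.imread("pics/b.png");b=cv2.resize(b,(200*3//2,255));c=np.zeros((520,800,3),np.uint8);a=cv2.resize(a,(400,347));c[:347,:400]=a;b2=cv2.imread("pics/b.png");b2=cv2.resize(b2,(400,340));c[:340,400:]=b2;cv2.imwrite("pics/w4b.png",c)
```

```text
(no output)
```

View pics/w4b.png

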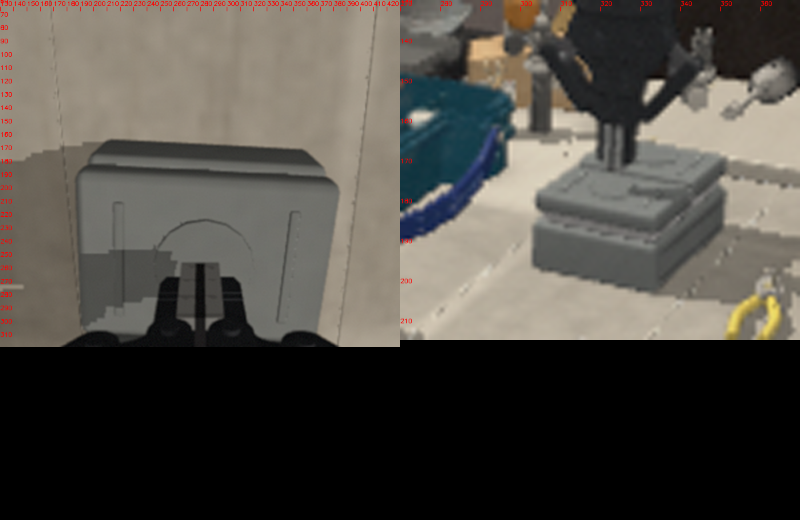

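The covers still look proud, and the fingertips sit just inside the pad at or slightly above its surface, with no force yet. I'll keep lowering in small steps until there is a force.

{"method": "send_rows", "body": {"increments": [{"dx": 0, "dy": 0, "dz": 0.004, "yaw": 0, "claw": 1}, {"dx": 0, "dy": 0, "dz": 0.008, "yaw": 0, "claw": 1}]}}

```text
time: 5.72
tool_pos: [0.4812, 0.0948, 0.0519]
tool_rot: [0.0, 0.707, 0.707, -0.0]
contact_force: [-0.5, -0.1, -0.4]
gripper_width: 0.004
grasp_force: 0.0
```

{"method": "send_rows", "body": {"increments": [{"dx": 0, "dy": 0, "dz": 0.004, "yaw": 0, "claw": 1}, {"dx": 0, "dy": 0, "dz": 0.008, "yaw": 0, "claw": 1}]}}

```text
time: 5.98
tool_pos: [0.4812, 0.0948, 0.0478]
tool_rot: [-0.0, 0.707, 0.707, -0.0]
contact_force: [-0.0, -0.5, 0.2]
gripper_width: -0.003
grasp_force: 0.0
```

Run:
```python
from h import *
s=manip.state(); print(s["tool_pos"],s["contact_force"],s["ft_torque"],s["joint_efforts"])
im,T=wshot("w5"); s=manip.grab_frame("side")[:,:,::-1].copy(); s2=manip.grab_frame("scene")[:,:,::-1].copy()
for n,i in(("side5",s),("scene5",s2)):cv2.imwrite(f"pics/{n}.png",i)
c=np.zeros((600,800,3),np.uint8)
c[:,:400]=cv2.resize(s[155:215,295:335],(400,600),interpolation=cv2.INTER_CUBIC)
c[:,400:]=cv2.resize(im[160:310,230:330],(400,600),interpolation=cv2.INTER_CUBIC)
cv2.imwrite("pics/c5.png",c)
```

```text
[0.48118103 0.09483081 0.0477975 ] [-0.0457202  -0.50798307  0.2010023 ] [-0.03759063 -0.00922389 -0.02752857] [ 5.40106539e-04 -2.80981243e+01 -3.31526935e+01 -9.61527689e-05
  2.72787677e-02 -2.55202519e-05]
```

View pics/c5.png

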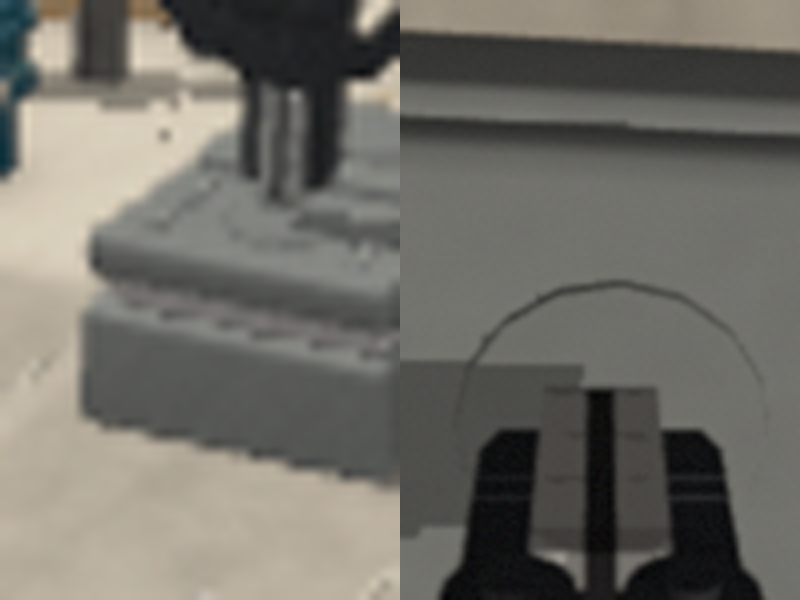

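Run:
```python
from h import *
T=np.load("pics/w5.npy")
def proj(n,P):
    p=manip.camera_params(n);E=np.array(p["extrinsics"]);c=E[:3,:3]@P+E[:3,3];u=c[:2]/c[2];u=u*(1+p["k1"]*(u@u));return np.round(p["camera_matrix"][:2,:2]@u+p["camera_matrix"][:2,2],1)
for z in(.048,.058,.068,.078,.088):print(z,proj("side",np.array([.481,.0948,z])),proj("scene",np.array([.481,.0948,z])))
for z in(0,.056,.068):
    print([proj("side",np.array([x,y,z])) for x,y in((.43,.128),(.4275,.126),(.536,.128))])
```

```text
0.048 [323.  181.5] [329.9 194. ]
0.058 [323.2 178.5] [330.  191.4]
0.068 [323.3 175.5] [330.2 188.8]
0.078 [323.5 172.5] [330.3 186.1]
0.088 [323.6 169.4] [330.4 183.5]
[array([334. , 202.5]), array([335. , 202.5]), array([302.1, 196.2])]
[array([335. , 185.5]), array([336.1, 185.5]), array([302.6, 179.7])]
[array([335.3, 181.8]), array([336.3, 181.7]), array([302.7, 176. ])]
```

By the side view the shut fingertips are really near z≈0.07, about 20 mm above the nominal TCP. I'll continue down slowly.

{"method": "send_rows", "body": {"increments": [{"dx": 0, "dy": 0, "dz": 0.004, "yaw": 0, "claw": 1}, {"dx": 0, "dy": 0, "dz": 0.008, "yaw": 0, "claw": 1}, {"dx": 0, "dy": 0, "dz": 0.012, "yaw": 0, "claw": 1}]}}

```text
time: 6.5
tool_pos: [0.4812, 0.0948, 0.0419]
tool_rot: [-0.0, 0.707, 0.707, -0.0]
contact_force: [0.0, 0.5, -0.3]
gripper_width: -0.0
grasp_force: 0.0
```

{"method": "send_rows", "body": {"increments": [{"dx": 0, "dy": 0, "dz": 0.004, "yaw": 0, "claw": 1}, {"dx": 0, "dy": 0, "dz": 0.008, "yaw": 0, "claw": 1}, {"dx": 0, "dy": 0, "dz": 0.012, "yaw": 0, "claw": 1}]}}

```text
time: 6.88
tool_pos: [0.4813, 0.0948, 0.0371]
tool_rot: [-0.0, 0.707, 0.707, -0.0]
contact_force: [-4.4, -0.4, 7.5]
gripper_width: 0.001
grasp_force: 3.9
```

Run:
```python
from h import *
s=manip.grab_frame("side")[:,:,::-1].copy();cv2.imwrite("pics/side6.png",s)
im,T=wshot("w6");a=cv2.imread("pics/side5.png")
c=np.zeros((600,800,3),np.uint8)
c[:,:400]=cv2.resize(s[155:215,295:335],(400,600),interpolation=cv2.INTER_CUBIC)
c[:,400:]=cv2.resize(im[160:310,230:330],(400,600),interpolation=cv2.INTER_CUBIC)
cv2.imwrite("pics/c6.png",c)
```

```text
(no output)
```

Contact came at TCP z≈0.038, so home should be near 0.026.

{"method": "send_rows", "body": {"increments": [{"dx": 0, "dy": 0, "dz": 0.004, "yaw": 0, "claw": 1}, {"dx": 0, "dy": 0, "dz": 0.008, "yaw": 0, "claw": 1}, {"dx": 0, "dy": 0, "dz": 0.012, "yaw": 0, "claw": 1}, {"dx": 0, "dy": 0, "dz": 0.016, "yaw": 0, "claw": 1}]}}

```text
time: 7.48
tool_pos: [0.4815, 0.0948, 0.0319]
tool_rot: [-0.001, 0.707, 0.707, -0.001]
contact_force: [-17.1, -1.3, 33.5]
gripper_width: 0.005
grasp_force: 16.9
```

Run:
```python
from h import *
s=manip.grab_frame("side")[:,:,::-1].copy();cv2.imwrite("pics/side7.png",s)
im,T=wshot("w7")
c=np.zeros((600,800,3),np.uint8)
c[:300,:400]=cv2.resize(s[140:215,280:380],(400,300),interpolation=cv2.INTER_CUBIC)
c[300:,:400]=cv2.resize(cv2.imread("pics/side5.png")[140:215,280:380],(400,300),interpolation=cv2.INTER_CUBIC)
c[:300,400:]=cv2.resize(im[60:360,80:480],(400,300))
c[300:,400:]=cv2.resize(im[210:285,230:330],(400,300),interpolation=cv2.INTER_CUBIC)
cv2.imwrite("pics/c7.png",c)
```

```text
(no output)
```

View pics/c7.png

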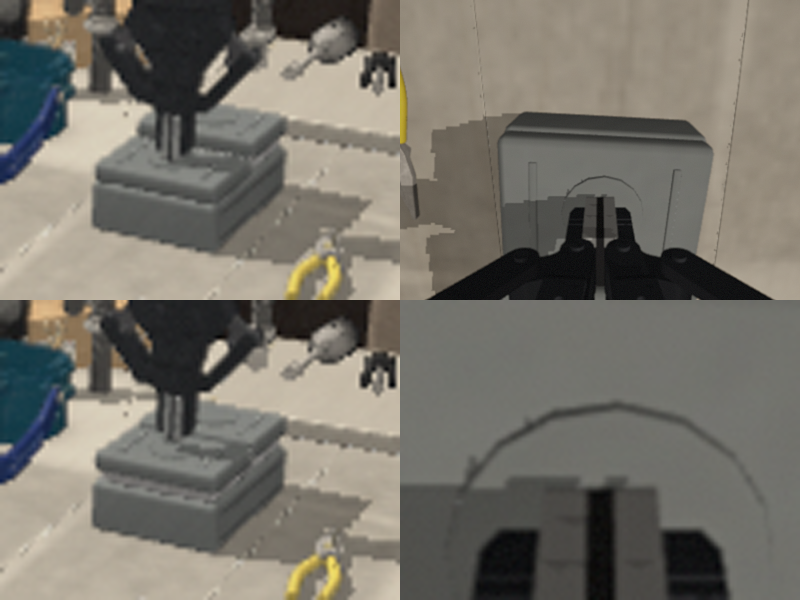

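The left cover is now fully home: its bright neck has vanished while the right one is still raised. Next I'll press the right pad the same way.

{"method": "send_rows", "body": {"increments": [{"dx": 0, "dy": 0, "dz": -0.08, "yaw": 0, "claw": 1}, {"dx": 0, "dy": 0, "dz": -0.08, "yaw": 0, "claw": 1}, {"dx": -0.154, "dy": -0.006, "dz": -0.08, "yaw": 0, "claw": 1}, {"dx": -0.154, "dy": -0.006, "dz": -0.08, "yaw": 0, "claw": 1}, {"dx": -0.154, "dy": -0.006, "dz": -0.08, "yaw": 0, "claw": 1}, {"dx": -0.154, "dy": -0.006, "dz": -0.04, "yaw": 0, "claw": 1}, {"dx": -0.154, "dy": -0.006, "dz": -0.03, "yaw": 0, "claw": 1}, {"dx": -0.154, "dy": -0.006, "dz": -0.026, "yaw": 0, "claw": 1}, {"dx": -0.154, "dy": -0.006, "dz": -0.022, "yaw": 0, "claw": 1}, {"dx": -0.154, "dy": -0.006, "dz": -0.018, "yaw": 0, "claw": 1}, {"dx": -0.154, "dy": -0.006, "dz": -0.014, "yaw": 0, "claw": 1}, {"dx": -0.154, "dy": -0.006, "dz": -0.01, "yaw": 0, "claw": 1}, {"dx": -0.154, "dy": -0.006, "dz": -0.006, "yaw": 0, "claw": 1}, {"dx": -0.154, "dy": -0.006, "dz": -0.002, "yaw": 0, "claw": 1}, {"dx": -0.154, "dy": -0.006, "dz": 0, "yaw": 0, "claw": 1}]}}

```text
time: 9.45
tool_pos: [0.4776, 0.0188, 0.032]
tool_rot: [-0.002, 0.706, 0.708, -0.002]
contact_force: [-17.9, 0.8, 33.8]
gripper_width: -0.001
grasp_force: 16.5
```

Same end force, so both covers are home. Now I'll go up, back behind the tin's -y end, and down with the fingers half open.

{"method": "send_rows", "body": {"increments": [{"dx": 0, "dy": 0, "dz": -0.16, "yaw": 0, "claw": 1}, {"dx": 0, "dy": 0, "dz": -0.16, "yaw": 0, "claw": 0.1}, {"dx": -0.16, "dy": -0.002, "dz": -0.16, "yaw": 0.015, "claw": 0.1}, {"dx": -0.16, "dy": -0.002, "dz": -0.16, "yaw": 0.015, "claw": 0.1}, {"dx": -0.16, "dy": -0.002, "dz": -0.16, "yaw": 0.015, "claw": 0.1}, {"dx": -0.16, "dy": -0.002, "dz": -0.16, "yaw": 0.015, "claw": 0.1}, {"dx": -0.16, "dy": -0.002, "dz": -0.06, "yaw": 0.015, "claw": 0.1}, {"dx": -0.16, "dy": -0.002, "dz": 0, "yaw": 0.015, "claw": 0.1}, {"dx": -0.16, "dy": -0.002, "dz": 0.02, "yaw": 0.015, "claw": 0.1}, {"dx": -0.16, "dy": -0.002, "dz": 0.03, "yaw": 0.015, "claw": 0.1}, {"dx": -0.16, "dy": -0.002, "dz": 0.04, "yaw": 0.015, "claw": 0.1}, {"dx": -0.16, "dy": -0.002, "dz": 0.04, "yaw": 0.015, "claw": 0.1}]}}

```text
time: 10.95
tool_pos: [0.4779, -0.0622, 0.0087]
tool_rot: [0.001, 0.715, 0.699, 0.0]
contact_force: [-0.3, 0.2, -0.8]
gripper_width: 0.451
grasp_force: 0.0
```

{"method": "send_rows", "body": {"increments": [{"dx": 0, "dy": 0, "dz": 0.01, "yaw": 0, "claw": 0.1}, {"dx": 0, "dy": 0, "dz": 0.018, "yaw": 0, "claw": 0.1}, {"dx": 0.03, "dy": 0, "dz": 0.018, "yaw": 0, "claw": 0.1}, {"dx": 0.04, "dy": 0, "dz": 0.018, "yaw": 0, "claw": 0.1}]}}

```text
time: 11.45
tool_pos: [0.4776, -0.0411, -0.0011]
tool_rot: [-0.0, 0.715, 0.7, 0.0]
contact_force: [0.4, -0.3, 0.5]
gripper_width: 0.449
grasp_force: 0.0
```

Run:
```python
from h import *
s=manip.grab_frame("side")[:,:,::-1].copy();cv2.imwrite("pics/side8.png",s)
im,T=wshot("w8")
c=np.zeros((600,800,3),np.uint8)
c[:300,:400]=cv2.resize(s[140:215,280:380],(400,300),interpolation=cv2.INTER_CUBIC)
c[:420,400:]=cv2.resize(im[:,80:480],(400,420))
cv2.imwrite("pics/c8.png",c)
```

```text
(no output)
```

View pics/c8.png

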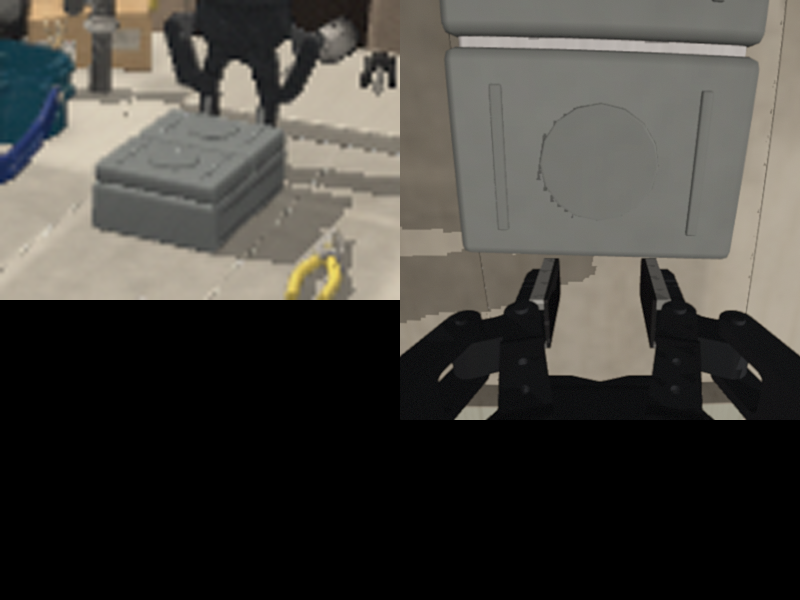

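Both covers lie flat and level, and the fingers sit centred behind the tin's -y end, whose edge runs from (465,249) to (733,258). I'll push on a gentle diagonal toward the bay axis.

{"method": "send_rows", "body": {"increments": [{"dx": 0.015, "dy": 0, "dz": 0, "yaw": 0, "claw": 0.1}, {"dx": 0.03, "dy": 0, "dz": 0, "yaw": 0, "claw": 0.1}, {"dx": 0.05, "dy": 0.003, "dz": 0, "yaw": 0, "claw": 0.1}, {"dx": 0.07, "dy": 0.007, "dz": 0, "yaw": 0, "claw": 0.1}, {"dx": 0.09, "dy": 0.01, "dz": 0, "yaw": 0, "claw": 0.1}, {"dx": 0.11, "dy": 0.013, "dz": 0, "yaw": 0, "claw": 0.1}, {"dx": 0.13, "dy": 0.017, "dz": 0, "yaw": 0, "claw": 0.1}, {"dx": 0.15, "dy": 0.02, "dz": 0, "yaw": 0, "claw": 0.1}, {"dx": 0.17, "dy": 0.023, "dz": 0, "yaw": 0, "claw": 0.1}, {"dx": 0.19, "dy": 0.027, "dz": 0, "yaw": 0, "claw": 0.1}, {"dx": 0.21, "dy": 0.03, "dz": 0, "yaw": 0, "claw": 0.1}, {"dx": 0.23, "dy": 0.033, "dz": 0, "yaw": 0, "claw": 0.1}, {"dx": 0.25, "dy": 0.037, "dz": 0, "yaw": 0, "claw": 0.1}]}}

```text
time: 13.18
tool_pos: [0.4988, 0.0815, -0.0008]
tool_rot: [0.001, 0.714, 0.7, -0.001]
contact_force: [-0.1, -6.9, 2.3]
gripper_width: 0.448
grasp_force: 3.2
```

Run:
```python
from h import *
print(manip.state()["contact_force"])
im,T=wshot("w9"); print(np.round(T[:3,3],4))
a=cv2.imread("pics/w8.png")
# pad circle / tin edge displacement in the tool image between w8 and w9
def tin(im):
    t=a[60:265,115:455]
    s,b=-1,None
    for ang in np.arange(-6,6.1,.5):
        M=cv2.getRotationMatrix2D((285,163),ang,1)
        r=cv2.warpAffine(a,M,(560,420))[105:215,215:350]
        _,m,_,l=cv2.minMaxLoc(cv2.matchTemplate(im[40:270],r,cv2.TM_CCOEFF_NORMED))
        if m>s:s,b=m,(ang,l[0]-215,l[1]+40-105)
    return s,b
print(tin(a),tin(im))
# lower edge profile
for n,i in(("a",a),("b",im)):
    g=cv2.cvtColor(i,cv2.COLOR_BGR2GRAY).astype(float)
    print(n,[(c,230+int(np.argmax(np.abs(np.diff(cv2.blur(g,(5,1))[230:275,c]))))) for c in(160,175,190,255,270,300,345,375,395)])
```

```text
[-0.12759315 -6.92936576  2.25081582]
[ 0.4988  0.0815 -0.0008]
(1.0, (np.float64(0.0), 0, 0)) (0.6359968185424805, (np.float64(2.0), -4, 36))
a [(160, 248), (175, 252), (190, 253), (255, 255), (270, 255), (300, 256), (345, 268), (375, 258), (395, 258)]
b [(160, 269), (175, 244), (190, 258), (255, 246), (270, 249), (300, 243), (345, 261), (375, 235), (395, 256)]
```

The tin is following and has squared up to the fingers, with about 7 N of push. On toward the bay mouth.

{"method": "send_rows", "body": {"increments": [{"dx": 0.02, "dy": 0.003, "dz": 0, "yaw": 0, "claw": 0.1}, {"dx": 0.04, "dy": 0.007, "dz": 0, "yaw": 0, "claw": 0.1}, {"dx": 0.06, "dy": 0.01, "dz": 0, "yaw": 0, "claw": 0.1}, {"dx": 0.08, "dy": 0.014, "dz": 0, "yaw": 0, "claw": 0.1}, {"dx": 0.1, "dy": 0.017, "dz": 0, "yaw": 0, "claw": 0.1}, {"dx": 0.12, "dy": 0.02, "dz": 0, "yaw": 0, "claw": 0.1}, {"dx": 0.14, "dy": 0.023, "dz": 0, "yaw": 0, "claw": 0.1}, {"dx": 0.16, "dy": 0.023, "dz": 0, "yaw": 0, "claw": 0.1}, {"dx": 0.18, "dy": 0.022, "dz": 0, "yaw": 0, "claw": 0.1}, {"dx": 0.2, "dy": 0.022, "dz": 0, "yaw": 0, "claw": 0.1}]}}

```text
time: 14.48
tool_pos: [0.5122, 0.181, -0.0008]
tool_rot: [0.001, 0.715, 0.699, -0.001]
contact_force: [-1.0, -6.6, 2.7]
gripper_width: 0.45
grasp_force: 3.4
```

Run:
```python
from h import *
im,T=wshot("w10"); print(np.round(T[:3,3],4))
a=cv2.imread("pics/w9.png")
t=a[140:250,215:350]
_,m,_,l=cv2.minMaxLoc(cv2.matchTemplate(im,t,cv2.TM_CCOEFF_NORMED));print(m,l[0]-215,l[1]-140)
```

```text
[ 0.5122  0.181  -0.0008]
0.9265922904014587 0 0
```

The tin is riding steadily with the tool and has entered the bay. I'll slow down for the stop.

{"method": "send_rows", "body": {"increments": [{"dx": 0.02, "dy": 0, "dz": 0, "yaw": 0, "claw": 0.1}, {"dx": 0.04, "dy": -0.001, "dz": 0, "yaw": 0, "claw": 0.1}, {"dx": 0.055, "dy": -0.001, "dz": 0, "yaw": 0, "claw": 0.1}, {"dx": 0.062, "dy": -0.001, "dz": 0, "yaw": 0, "claw": 0.1}, {"dx": 0.068, "dy": -0.001, "dz": 0, "yaw": 0, "claw": 0.1}, {"dx": 0.072, "dy": -0.001, "dz": 0, "yaw": 0, "claw": 0.1}]}}

```text
time: 15.28
tool_pos: [0.5126, 0.2168, -0.0008]
tool_rot: [0.001, 0.715, 0.699, -0.001]
contact_force: [0.3, -7.4, 3.2]
gripper_width: 0.451
grasp_force: 3.6
```

{"method": "send_rows", "body": {"increments": [{"dx": 0.004, "dy": 0, "dz": 0, "yaw": 0, "claw": 0.1}, {"dx": 0.008, "dy": 0, "dz": 0, "yaw": 0, "claw": 0.1}, {"dx": 0.012, "dy": 0, "dz": 0, "yaw": 0, "claw": 0.1}]}}

```text
time: 15.65
tool_pos: [0.5127, 0.2227, -0.0008]
tool_rot: [0.001, 0.715, 0.699, -0.001]
contact_force: [-0.7, -7.7, 2.4]
gripper_width: 0.447
grasp_force: 3.6
```

{"method": "send_rows", "body": {"increments": [{"dx": 0.003, "dy": 0, "dz": 0, "yaw": 0, "claw": 0.1}, {"dx": 0.006, "dy": 0, "dz": 0, "yaw": 0, "claw": 0.1}]}}

```text
time: 15.9
tool_pos: [0.5127, 0.2255, -0.0008]
tool_rot: [0.001, 0.715, 0.699, -0.001]
contact_force: [-0.4, -11.5, 2.9]
gripper_width: 0.45
grasp_force: 6.0
```

{"method": "send_rows", "body": {"increments": [{"dx": 0.002, "dy": 0, "dz": 0, "yaw": 0, "claw": 0.1}, {"dx": 0.004, "dy": 0, "dz": 0, "yaw": 0, "claw": 0.1}]}}

```text
time: 16.15
tool_pos: [0.5128, 0.2255, -0.0008]
tool_rot: [0.002, 0.714, 0.7, -0.003]
contact_force: [-1.1, -16.8, 6.5]
gripper_width: 0.455
grasp_force: 8.5
```

{"method": "send_rows", "body": {"increments": [{"dx": 0.003, "dy": 0, "dz": 0, "yaw": 0, "claw": 0.1}, {"dx": 0.006, "dy": 0, "dz": 0, "yaw": 0, "claw": 0.1}, {"dx": 0.006, "dy": 0, "dz": 0, "yaw": 0, "claw": 0.1}]}}

```text
time: 16.52
tool_pos: [0.5127, 0.2254, -0.0008]
tool_rot: [0.004, 0.714, 0.7, -0.006]
contact_force: [-2.1, -24.5, 9.4]
gripper_width: 0.455
grasp_force: 12.9
```

The tool stopped at y=0.2255 against the expected ~0.224, and the force rose to 24 N, so the tin is on the stop. I'll back off and go up to check it numerically.

{"method": "send_rows", "body": {"increments": [{"dx": -0.03, "dy": 0, "dz": 0, "yaw": 0, "claw": 0.1}, {"dx": -0.12, "dy": 0, "dz": 0, "yaw": 0, "claw": 0.1}, {"dx": -0.12, "dy": 0, "dz": 0, "yaw": 0, "claw": 0.1}, {"dx": -0.12, "dy": 0, "dz": -0.2, "yaw": 0, "claw": 0.1}, {"dx": -0.12, "dy": 0, "dz": -0.4, "yaw": 0, "claw": 0.1}, {"dx": -0.12, "dy": 0, "dz": -0.56, "yaw": 0, "claw": 0.1}, {"dx": 0.1, "dy": 0, "dz": -0.56, "yaw": 0, "claw": 0.1}, {"dx": 0.1, "dy": 0, "dz": -0.56, "yaw": 0, "claw": 0.1}, {"dx": 0.1, "dy": 0, "dz": -0.56, "yaw": 0, "claw": 0.1}, {"dx": 0.1, "dy": 0, "dz": -0.56, "yaw": 0, "claw": 0.1}, {"dx": 0.1, "dy": 0, "dz": -0.56, "yaw": 0, "claw": 0.1}]}}

```text
time: 17.9
tool_pos: [0.5131, 0.2811, 0.2765]
tool_rot: [-0.001, 0.715, 0.699, -0.002]
contact_force: [-0.4, -0.7, 1.0]
gripper_width: 0.453
grasp_force: 0.0
```

Run:
```python
from h import *
im,T=wshot("w11"); print(np.round(T,3)); print(manip.state()["contact_force"])
g=cv2.cvtColor(im,cv2.COLOR_BGR2GRAY)
seg=cv2.createLineSegmentDetector().detect(g)[0][:,0]
for s in seg:
    if np.hypot(s[2]-s[0],s[3]-s[1])<25: continue
    for z in(.056,.03):
        w=at("wrist",s.reshape(2,2),z,T)
        if z==.056: a=w
    m=w.mean(0)
    if .42<m[0]<.60 and .2<m[1]<.42: print(np.round(s,0),"z56",np.round(a[:,:2],3).tolist(),"z30",np.round(w[:,:2],3).tolist())
```

```text
[[ 0.023  1.    -0.004  0.513]
 [ 1.    -0.023 -0.002  0.281]
 [-0.002 -0.003 -1.     0.277]
 [ 0.     0.     0.     1.   ]]
[ 0.207477    0.07759418 -0.58424615]
[332.  77. 329. 146.] z56 [[0.571, 0.382], [0.57, 0.307]] z30 [[0.575, 0.384], [0.573, 0.303]]
[219.  75. 339.  75.] z56 [[0.447, 0.387], [0.579, 0.384]] z30 [[0.443, 0.389], [0.584, 0.385]]
[242. 144. 318. 144.] z56 [[0.468, 0.311], [0.557, 0.309]] z30 [[0.465, 0.308], [0.56, 0.305]]
[218.  69. 218. 107.] z56 [[0.446, 0.393], [0.443, 0.353]] z30 [[0.441, 0.395], [0.438, 0.353]]
[318. 141. 242. 141.] z56 [[0.557, 0.312], [0.468, 0.314]] z30 [[0.56, 0.309], [0.465, 0.311]]
[227. 146. 225.  84.] z56 [[0.451, 0.31], [0.453, 0.377]] z30 [[0.446, 0.306], [0.448, 0.378]]
[318. 203. 241. 203.] z56 [[0.558, 0.237], [0.462, 0.239]] z30 [[0.561, 0.228], [0.459, 0.23]]
[229.  79. 231. 142.] z56 [[0.457, 0.382], [0.456, 0.314]] z30 [[0.453, 0.384], [0.452, 0.31]]
[234. 199. 206. 199.] z56 [[0.455, 0.244], [0.419, 0.244]] z30 [[0.451, 0.236], [0.413, 0.237]]
[336. 143. 337. 113.] z56 [[0.578, 0.31], [0.578, 0.344]] z30 [[0.582, 0.306], 
[... 458 characters left out ...]
30 [[0.44, 0.348], [0.438, 0.311]]
[238. 148. 240. 199.] z56 [[0.463, 0.306], [0.462, 0.244]] z30 [[0.46, 0.303], [0.459, 0.236]]
[236.  78. 238. 137.] z56 [[0.465, 0.383], [0.464, 0.319]] z30 [[0.462, 0.385], [0.46, 0.316]]
[301.  68. 219.  69.] z56 [[0.537, 0.392], [0.448, 0.394]] z30 [[0.538, 0.394], [0.443, 0.396]]
[254. 138. 321. 138.] z56 [[0.483, 0.317], [0.56, 0.316]] z30 [[0.481, 0.315], [0.563, 0.313]]
[307. 117. 307.  89.] z56 [[0.544, 0.34], [0.544, 0.37]] z30 [[0.546, 0.339], [0.546, 0.37]]
[306.  78. 238.  78.] z56 [[0.542, 0.382], [0.468, 0.383]] z30 [[0.544, 0.383], [0.465, 0.385]]
[296. 147. 263. 147.] z56 [[0.531, 0.306], [0.493, 0.307]] z30 [[0.532, 0.303], [0.491, 0.303]]
```

The tin's cover edges are at y 0.238–0.382 with the seam at 0.311, and its centre is at x≈0.513. Its ends are parallel to the stop and seated against it. The arm is clear, so I'll hand in.

```bash
python3 -c "
from plant import manip
print(manip.job_done())"
```

```text
the job is handed in; nothing more can be done
None
```

Job handed in: both covers were pressed home and the closed tin was slid into the large aluminium bay until it sat square against the stop. The round tin and collet holder were not touched. The hand-in call gave no verdict; these results come from the force readings and camera measurements.

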